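Stand the fallen tube rack up and slide it against the slide box

TASK

The pale plastic tube rack has been knocked onto its long side. Without gripping or lifting it, push it over so that it stands on its base again, then push it along the mat until its long side stands flush against the hinged long side of the blue slide box, about midway along it. Leave the dropper bottle, the small vial and the specimen cup alone.

Things in the scene. Friction and masses are not known exactly. Their poses are not given: they have to be found in the camera images.
- rack: pale tube rack, 54 x 124 x 63 mm (own x, y, z), 0.12 kg, loose. Origin: centre of the base plate's underside; own z points from the base to the tube mouths, y along its length. It starts lying on a long side (own x down), 54 mm high, base turned to the slide box, mouths away from it. Two rails (own z 28-32 and 56-60 mm) run along each long side between solid 3 mm end plates.
- rack_mid (a point): the middle of the rack's volume, 31.5 mm from the base along own z. Its centre of mass lies about 25 mm from the base: it falls onto its base once turned about 45 degrees over the base's lower edge. It lies on a thin rubber mat (top z = 2 mm, friction about 0.75). Pushed level while lying it only slides; pushed 28 to 42 mm up its mouth side by a finger that rises in an arc with it, it tips up.
- slide_case: blue slide box, 93 x 175 x 35 mm (own x, y, z), shut, held fast to the mat. Origin: centre of its underside; z up, y along its length, x points out of its hinged long side, the one turned to the rack. That face is flat and lies at own x = +42 mm, so the rack stands flush when rack_mid is at own x = 69 mm.
- dropper_bottle: dropper bottle with dark content and black cap, 37 mm wide, 98 mm high, standing loose on the robot's side of the slide box; origin at the centre of its underside
- small_vial: small clear vial with a white cap, 29 mm wide, 59 mm high, standing loose to the right of the rack; origin at the centre of its underside
- cup: specimen cup with a yellow lid, 65 mm wide, 64 mm high, standing loose to the left of the slide box; origin at the centre of its underside

How it is judged:
On the way:
1. the rack stands upright on its base (angle between rack's own z axis and vertical below 0.08 rad and height (world z) of rack below 0.01 m), for 0.2 s.
At the end, for the whole second after the job is handed in: the rack stands upright on its base, at rest, its long side within about 6 mm of the slide box's hinged long side and parallel to it within 0.1 rad, its middle within 60 mm of the middle of that side (all of step 1 and x of rack_mid in the frame of slide_case between 0.05 and 0.076 m and y of rack_mid in the frame of slide_case between -0.06 and 0.06 m and angle between the y axis of rack and the y axis of slide_case, either way round below 0.1 rad and linear speed of rack below 0.01 m/s); the robot touches nothing.
It fails at once if the rack is lifted off the table (height (world z) of rack_mid above 0.067 m).
It fails at once if the dropper bottle is moved by over 20 mm or knocked over (distance of dropper_bottle from where it was at the start of the episode above 0.02 m or angle between dropper_bottle's own z axis and vertical above 0.3 rad).
It fails at once if the small vial is moved by over 20 mm or knocked over (distance of small_vial from where it was at the start of the episode above 0.02 m or angle between small_vial's own z axis and vertical above 0.3 rad).
It fails at once if the specimen cup is moved by over 20 mm or knocked over (distance of cup from where it was at the start of the episode above 0.02 m or angle between cup's own z axis and vertical above 0.3 rad).
It also fails if it takes over 58 s, if anything falls off the work surface, if the arm or the gripper's body presses on something with over 40 N, if the wrist force passes 120 N, or if a joint passes its speed limit or range.

ROBOT

A 6-joint arm with a two-finger parallel gripper is mounted at the origin on the work surface; the furniture and walls round the work are solid. World frame = base frame: x ahead of the robot, y to its left, z up, the work surface at z = 0. Lengths are in m, angles in rad, forces in N, time in s.
With the tool pointing down it reaches from about 0.375 to 0.9 m from the base axis. Payload 3.1 kg.
Tool frame: the origin (TCP) lies at the very end of the fingers, on their centre line; the grasp point (between the pads) lies 19 mm behind it; x points along the fingers, y is the direction in which the jaws open and shut, and the axes are right-handed (so a half turn about x gives the same grasp; the last joint's range is limited). The gripper opens to 87 mm and grips with 3 to 60 N. Pads are 19 mm wide; open, the fingers measure 117 mm over their backs; the gripper's body (75 mm by 190 mm) begins 51 mm behind the grasp point.
Start: joints at [1.028, 0.527, 1.433, -0, 1.181, -0.178], TCP at [0.222, 0.584, 0.223] pointing down, gripper open.
Joint ranges: [-3.08, 3.08], [-0.75, 2.2], [0.22, 2.44], [-1.43, 4.57], [0, 2.65], [-2.85, 2.85]. Speed limits (rad/s): [2.79, 2.79, 3.14, 3.14, 3.14, 3.14].

INTERFACE

Orientations are given as a unit quaternion [x, y, z, w].
In Python, from rig import robot gives the robot as it stands.
- The arm moves only by the tool carry_out, never from a script. Its argument "commands" is a list that holds one entry, the list of rows, each a list of 5 numbers: the opening, from 0 (shut) to 1 (fully open), then the shift along the tool's x, y, z in mm, then the turn about the tool's x in degrees. In form: [[[hand, x, y, z, twist], ...]]. A call has 1 to 8 rows; each row shifts and turns the pose as measured when the row begins, along the tool's axes as they then stand; what a row does not reach is not made up. A row lasts 1/12 s, in which the tool goes at most 41.7 mm and 7.16 degrees, less where a joint would pass 70% of its speed; a pose out of reach is approached as far as the arm can. A call with a gripper value outside its range is refused whole. The fingers move at their own pace and stop on an object; "force" is the grip in N (left out, the last holds). Time passes only in rows, so rows that do not move let the fingers close. It gives the time, the measured TCP pose, the force and the opening at its end, in the units of the state.
- robot.get_obs(): the state, without advancing time (a new reading comes with each control period).
- robot.camera(name): name is "scene" or "top" or "wrist"; returns the picture (420x560x3 uint8, red, green, blue); there is no depth.
- robot.camera_model(name): a dict with "fx", "fy", "cx", "cy" (pixels), "R" (3x3) and "t" (3): a world point X has camera coordinates R X + t. Camera axes: x right, y down, z forward; pixel columns grow to the right and rows downward; lengths in m; the calibration is good to about 2 mm. The wrist camera is an equidistant fisheye: a pixel r from the principal point sees the ray r / f radians off the axis. A picture is of the moment at which its call begins: read the wrist's pose just before it. camera_model takes no time and is no camera call; for the wrist camera it gives the pose at the moment of the call.
- robot.hand_in(): hands the job in, once; it reports no verdict.
The state is a dict: "time": time; "q": joint angles; "joint_velocities": joint speeds; "joint_torque": joint torques, N m; "position": TCP position; "tool_rot": TCP orientation; "ft_force": force on the tool from outside, world axes, zero at the start; "moment": the same for the moment, N m; "grip_width": finger opening in m.
Only numpy, scipy, OpenCV 4.12 (cv2) and the standard library are available. Lean on these libraries where they do the work, as an engineer would, in place of code of your own. Each camera call takes 0.05 s, during which the arm holds its last target. There are 200 camera calls.

## Working session

There is one attempt and no reset: what is moved stays moved. The work goes in short steps, Python scripts to look and compute and a tool call to move; the robot and the scene stay as the last step left them, time stands still between calls to the robot, and variables do not carry over. Pictures are saved under pics/ and viewed, on a budget of 10 in all, crops included, one or two more only if the job needs it, and the job is handed in when it is done.

Besides the shell and the picture viewer there is one more tool, called as name([rows], argument=value, ...), one row to a line, values as JSON. carry_out: Moves the arm, as the interface text tells. Its arguments: {"type":"object","properties":{"commands":{"type":"array"},"force":{"type":"number"}},"required":["commands"]}

```bash
mkdir -p pics; python3 - <<'E'
from rig import robot
import cv2
o=robot.get_obs();print(o)
for n in("scene","top"):
    cv2.imwrite(f"pics/{n}0.png",cv2.resize(robot.camera(n)[:,:,::-1],(800,600),interpolation=cv2.INTER_CUBIC))
    print(n,robot.camera_model(n))
E
```

```text
{'time': 0.0, 'q': array([ 1.02850787e+00,  5.28482484e-01,  1.43389723e+00, -1.65463892e-05,
        1.18136167e+00, -1.78495309e-01]), 'joint_velocities': array([ 0.00056738, -0.0012419 ,  0.00142929, -0.00110013, -0.00119432,
        0.00105514]), 'joint_torque': array([ 6.38904676e-04, -4.40025795e+01, -1.76600486e+01,  6.33775955e-02,
        5.82684169e-02, -1.67870544e-04]), 'position': array([0.22198393, 0.58347735, 0.22156321]), 'tool_rot': array([ 0.12719715,  0.69570404, -0.12862274,  0.69517837]), 'ft_force': array([-0.19891135,  0.16642696, -0.29237645]), 'moment': array([ 0.00238218,  0.03658824, -0.01842542]), 'grip_width': 0.08706696072495437}
scene {'fx': 536.9260191353316, 'fy': 536.9260191353316, 'cx': 273.8123558660991, 'cy': 211.83145924338035, 'R': array([[ 0.47463906, -0.8801574 , -0.00638065],
       [-0.59010112, -0.31282608, -0.74425837],
       [ 0.65306847,  0.35701932, -0.66786134]]), 't': array([-0.14512868,  0.31515144,  0.88251604])}
top {'fx': 409.8022282139095, 'fy': 409.8022282139095, 'cx': 280.8294692035499, 'cy': 207.1558896651148, 'R': array([[-0.00213782, -0.99985252, -0.01703995],
       [-0.99771784,  0.00328262, -0.0674413 ],
       [ 0.06748729,  0.01685688, -0.99757772]]), 't': array([0.10362115, 0.42056463, 0.87279178])}
```

View pics/scene0.png

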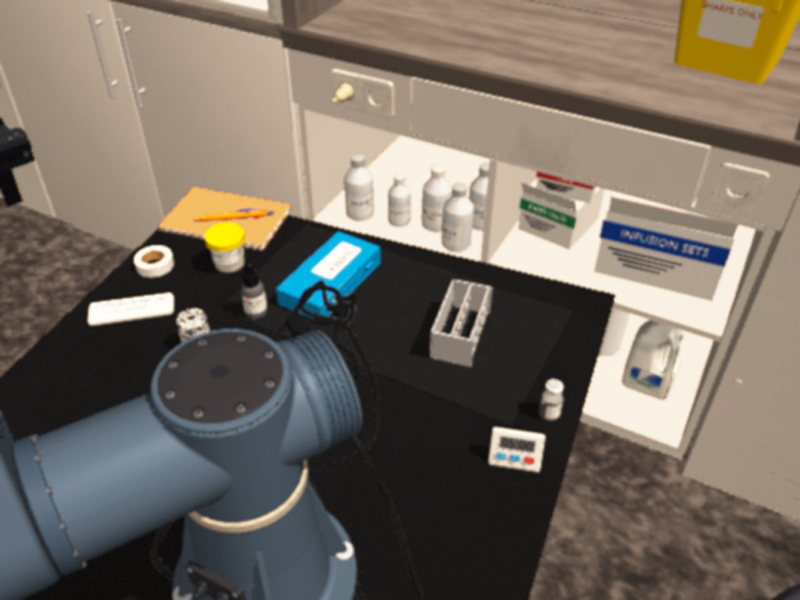

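View pics/top0.png

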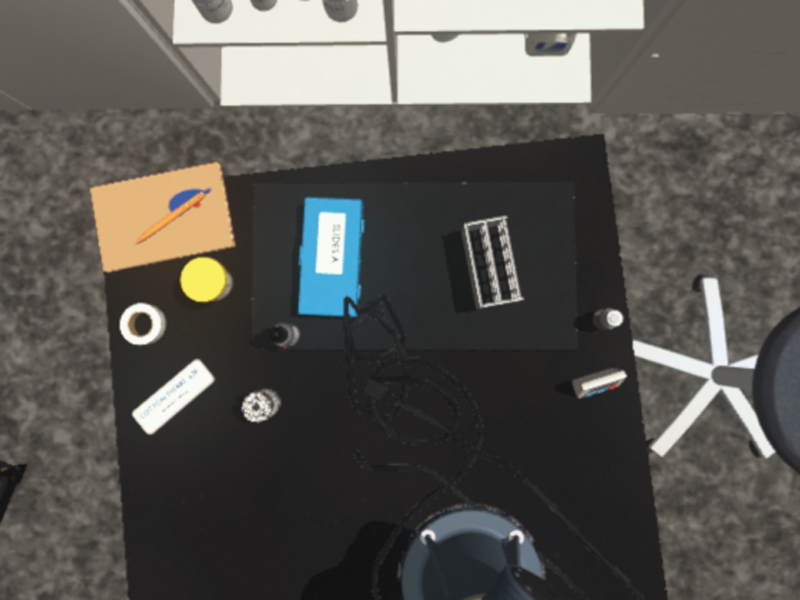

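The scene shows the slide box left, the rack lying right at about (465,320) and the vial at (552,400). In the top view the box spans (300–362,198–315), the rack (463–522,217–307), the vial is at (608,320) and the bottle at (285,335). There is a black cable-like loop near (370,320). I'll enlarge the view for corners.

```bash
python3 - <<'E'
from rig import robot
import cv2
a=robot.camera("top")[:,:,::-1]
c=a[125:260,180:445]
c=cv2.convertScaleAbs(c,alpha=1.6,beta=20)
cv2.imwrite("pics/top1.png",cv2.resize(c,None,fx=3,fy=3,interpolation=cv2.INTER_CUBIC))
E
```

```text
(no output)
```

View pics/top1.png

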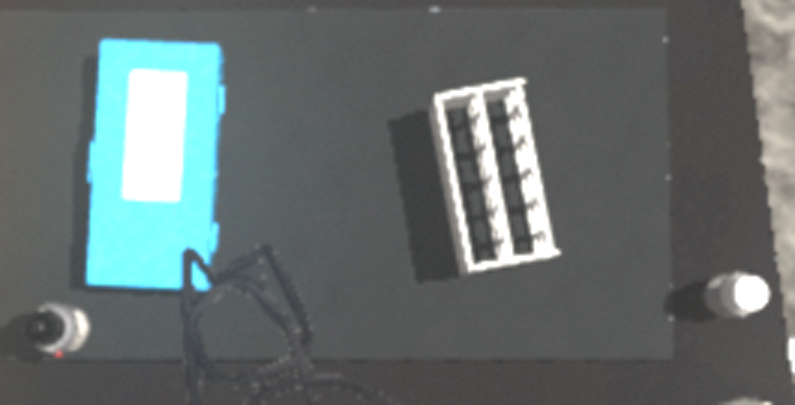

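```bash
cat > h.py <<'E'
from rig import robot
import numpy as np
def unproj(n,u,v,z):
    m=robot.camera_model(n);d=m["R"].T@np.array([(u-m["cx"])/m["fx"],(v-m["cy"])/m["fy"],1]);c=-m["R"].T@m["t"]
    return c+d*(z-c[2])/d[2]
def proj(n,X):
    m=robot.camera_model(n);p=m["R"]@np.asarray(X)+m["t"];return np.array([m["cx"]+m["fx"]*p[0]/p[2],m["cy"]+m["fy"]*p[1]/p[2]])
E
python3 - <<'E'
from h import *
np.set_printoptions(precision=4,suppress=True)
f=lambda p,z:unproj("top",180+p[0]/3,125+p[1]/3,z)
for nm,ps,z in(("box",[(100,38),(220,43),(208,290),(86,286)],.037),("rack",[(433,95),(525,80),(560,255),(467,271)],.056),("vial",[(750,293)],.061),("bottle cap",[(42,330)],.1)):
    P=np.array([f(p,z)[:2] for p in ps]);print(nm,P.tolist(),"mid",P.mean(0))
    if len(P)>1:
        l=((P[0]+P[1])-(P[2]+P[3]))/2;w=((P[0]+P[3])-(P[1]+P[2]))/2
        print(" len",np.linalg.norm(l),"w",np.linalg.norm(w),"ang",np.degrees(np.arctan2(l[1],l[0])),np.degrees(np.arctan2(w[1],w[0]))-90)
for z in(0,.04,.1,.2,.3,.4,.6):
    print(z,[(proj("scene",f(p,z))*10/7).round() for p in((188,250),(265,247),(310,335))])
E
```

```text
box [[0.5691333369681946, 0.24649400656540488], [0.5649834755427645, 0.1606309224408916], [0.3888825686859925, 0.16866305114015473], [0.3919332306715227, 0.25479625389014415]] mid [0.4787 0.2076]
 len 0.1768392050248922 w 0.08607347186562189 ang -2.647104848072497 -2.3972542724933277
rack [[0.523038379460416, 0.01105983533469461], [0.5331999437569745, -0.05268935160389948], [0.41162779964324164, -0.07489207237680043], [0.40082870494412515, -0.011102524679258305]] mid [ 0.4672 -0.0319]
 len 0.12389293309929535 w 0.06462483666927087 ang 10.314199901189099 9.332980862930711
vial [[0.3850801324332391, -0.20204235910567958]] mid [ 0.3851 -0.202 ]
bottle cap [[0.3610443666751805, 0.2711078053593012]] mid [0.361  0.2711]
0 [array([322., 308.]), array([353., 319.]), array([350., 352.])]
0.04 [array([322., 291.]), array([352., 301.]), array([349., 333.])]
0.1 [array([321., 264.]), array([351., 273.]), array([348., 302.])]
0.2 [array([321., 213.]), array([348., 221.]), array([346., 246.])]
0.3 [array([320., 155.]), array([346., 162.]), array([343., 182.])]
0.4 [array([319.,  87.]), array([342.,  92.]), array([340., 109.])]
0.6 [array([317., -88.]), array([334., -86.]), array([332., -78.])]
```

```bash
cat >> h.py <<'E'
from scipy.spatial.transform import Rotation as Ro
np.set_printoptions(precision=3,suppress=True)
def plan(target,yaw):
    """tool-frame shift (mm) to target, twist (deg) bringing tool y to world heading yaw (mod 180)"""
    o=robot.get_obs();R=Ro.from_quat(o["tool_rot"]).as_matrix()
    h=np.degrees(np.arctan2(R[1,1],R[0,1]));tw=-((yaw-h+90)%180-90)
    print("t",o["time"],"pos",o["position"],"y-heading",h,"q6",o["q"][5],"F",o["ft_force"],"| shift",1000*R.T@(np.array(target)-o["position"]),"twist",tw)
    print(R)
E
python3 -c "
from h import *
plan([.455,-.12,.2],10)
plan([.45,.35,.22],10)
print('scene cam',-robot.camera_model('scene')['R'].T@robot.camera_model('scene')['t'])"
```

```text
t 0.15 pos [0.222 0.584 0.222] y-heading 69.15573204218137 q6 -0.1784895862955877 F [-0.488  0.403  0.278] | shift [  22.607 -574.661  468.045] twist 59.15573204218137
[[-0.001  0.356  0.935]
 [-0.001  0.935 -0.356]
 [-1.    -0.002 -0.   ]]
t 0.15 pos [0.222 0.584 0.222] y-heading 69.15573204218137 q6 -0.1784895862955877 F [-0.488  0.403  0.278] | shift [   1.938 -137.235  296.127] twist 59.15573204218137
[[-0.001  0.356  0.935]
 [-0.001  0.935 -0.356]
 [-1.    -0.002 -0.   ]]
scene cam [-0.321 -0.344  0.823]
```

carry_out([
  [[0.3,0,-17,37,0],[0.3,0,-17,37,0],[0.3,0,-17,37,0],[0.3,0,-17,37,0],[0.3,0,-17,37,0],[0.3,0,-17,37,0],[0.3,0,-17,37,0],[0.3,0,-17,37,0]],
])

```text
time: 0.82
position: [0.4504, 0.3512, 0.2183]
tool_rot: [0.122, 0.698, -0.122, 0.695]
ft_force: [0.4, 0.3, -0.5]
grip_width: 0.0417
```

carry_out([
  [[0.3,0,0,0,7],[0.3,0,0,0,7],[0.3,0,0,0,7],[0.3,0,0,0,7],[0.3,0,0,0,7],[0.3,0,0,0,7],[0.3,0,0,0,7],[0.3,0,0,0,7]],
])

```text
time: 1.48
position: [0.4592, 0.3403, 0.2157]
tool_rot: [0.439, 0.553, -0.444, 0.551]
ft_force: [-0.3, 0.3, 0.1]
grip_width: 0.026
```

```bash
python3 -c "
from h import *
plan([.475,-.12,.2],10)"
```

```text
t 1.4833 pos [0.459 0.34  0.216] y-heading 12.660699390913578 q6 0.2220897559881105 F [-0.259  0.309  0.063] | shift [ 17.324 -85.331 452.572] twist 2.660699390913578
[[-0.006  0.976  0.219]
 [-0.004  0.219 -0.976]
 [-1.    -0.007  0.002]]
```

carry_out([
  [[0.3,0,-7,38,1],[0.3,0,-7,38,1],[0.3,0,-7,38,1],[0.3,0,-7,38,0],[0.3,0,-7,38,0],[0.3,0,-7,38,0],[0.3,0,-7,38,0],[0.3,0,-7,38,0]],
])

```text
time: 2.15
position: [0.4581, 0.028, 0.2145]
tool_rot: [0.453, 0.543, -0.455, 0.541]
ft_force: [1.0, 0.1, -0.4]
grip_width: 0.0261
```

carry_out([
  [[0.3,0,-7,38,0],[0.3,0,-7,38,0],[0.3,0,-7,38,0],[0.3,0,-4,38,0],[0.3,15,0,15,0],[0.3,0,0,0,0]],
])

```text
time: 2.65
position: [0.4619, -0.1572, 0.1997]
tool_rot: [0.455, 0.539, -0.457, 0.541]
ft_force: [0.7, 0.7, -0.4]
grip_width: 0.0259
```

```bash
python3 - <<'E'
from h import *
import cv2
plan([.483,-.122,.1],10)
cv2.imwrite("pics/w1.png",cv2.resize(robot.camera("wrist")[:,:,::-1],(800,600),interpolation=cv2.INTER_CUBIC))
m=robot.camera_model("wrist");print(m, -m["R"].T@m["t"])
E
```

```text
t 2.65 pos [ 0.462 -0.157  0.2  ] y-heading 9.636191951245692 q6 -0.7210292563201265 F [ 0.727  0.686 -0.385] | shift [ 99.574  26.709 -31.582] twist -0.36380804875430783
[[ 0.     0.986  0.167]
 [-0.004  0.167 -0.986]
 [-1.    -0.     0.004]]
{'fx': 325.19226210127806, 'fy': 325.19226210127806, 'cx': 279.77920476497417, 'cy': 207.6896300069967, 'R': array([[ 0.986,  0.168,  0.001],
       [ 0.161, -0.947,  0.278],
       [ 0.048, -0.274, -0.961]]), 't': array([-0.431, -0.25 ,  0.304])} [ 0.451 -0.081  0.362]
```

View pics/w1.png

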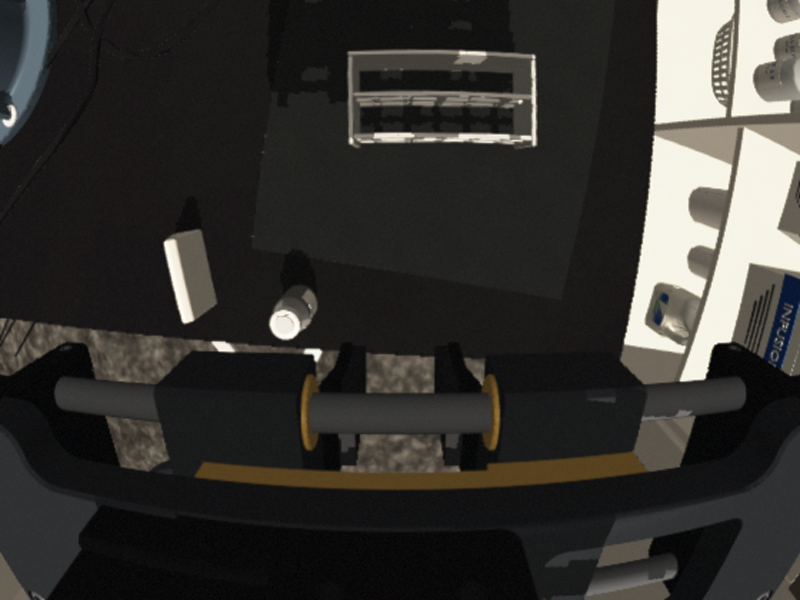

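The wrist view shows the open rack frame at (350–537,52–145) and the vial at (287,320). I'll check the mouth face in the scene camera before touching.

```bash
python3 - <<'E'
from h import *
import cv2
a=robot.camera("scene")[:,:,::-1]
c=cv2.convertScaleAbs(a[180:280,270:400],alpha=1.3,beta=10)
cv2.imwrite("pics/s2.png",cv2.resize(c,None,fx=6,fy=6,interpolation=cv2.INTER_CUBIC))
E
```

```text
(no output)
```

View pics/s2.png

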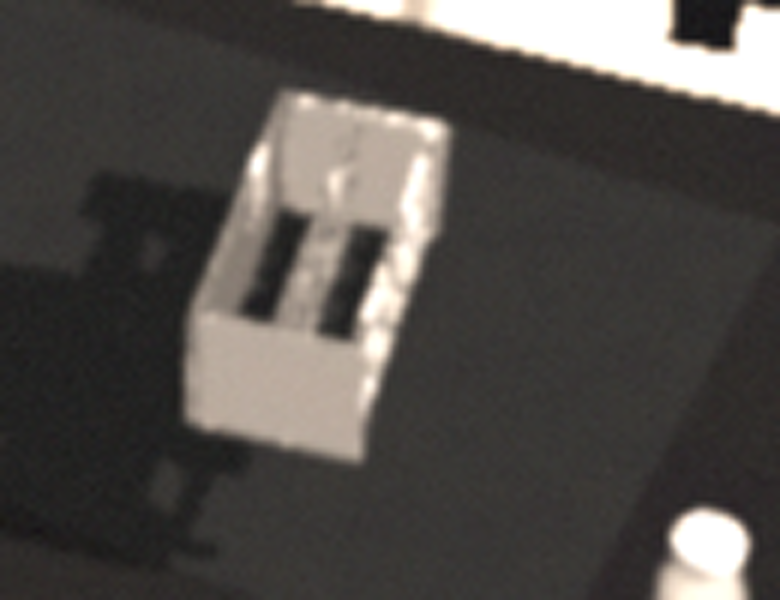

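Closed fingers span the tube holes in the plates. Now approach behind the mouth side.

carry_out([
  [[0,30,14,-20,0],[0,40,14,-20,0],[0,40,0,-20,0],[0,37,0,0,0],[0,0,0,0,0]],
])

```text
time: 3.17
position: [0.4856, -0.0869, 0.0562]
tool_rot: [0.455, 0.536, -0.454, 0.547]
ft_force: [-0.3, 0.6, -0.9]
grip_width: 0.003
```

```bash
python3 -c "
from h import *
plan([.4773,-.089,.038],10)
print(robot.get_obs()['grip_width'])"
```

```text
t 3.1667 pos [ 0.486 -0.087  0.056] y-heading 9.991073350426838 q6 -0.5722102178615233 F [-0.294  0.644 -0.895] | shift [18.139 -8.718  0.403] twist -0.008926649573169243
[[ 0.013  0.985  0.173]
 [-0.009  0.173 -0.985]
 [-1.     0.011  0.011]]
0.0029873213886277418
```

carry_out([
  [[0,18,-8,0,0],[0,0,0,-6,0],[0,0,0,-6,0],[0,0,0,-4,0],[0,0,0,0,0]],
])

```text
time: 3.58
position: [0.4765, -0.0666, 0.0435]
tool_rot: [0.454, 0.537, -0.451, 0.549]
ft_force: [0.4, -1.3, -0.4]
grip_width: 0.0002
```

```bash
python3 -c "
from h import *
plan([.4738,-.069,.038],10)"
```

```text
t 3.5833 pos [ 0.476 -0.067  0.044] y-heading 10.405154188197297 q6 -0.5472427931039425 F [ 0.357 -1.254 -0.418] | shift [ 5.494 -3.131  1.77 ] twist 0.40515418819730087
[[ 0.016  0.983  0.18 ]
 [-0.009  0.181 -0.984]
 [-1.     0.014  0.011]]
```

carry_out([
  [[0,3,-1,2,0],[0,4,-1,0,0],[0,0,0,0,0],[0,-5,0,-5,0],[0,-5,0,-5,0],[0,-5,0,-5,0],[0,-4,0,-5.5,0],[0,-4,0,-5.5,0]],
])

```text
time: 4.25
position: [0.4739, -0.0438, 0.0663]
tool_rot: [0.456, 0.532, -0.451, 0.554]
ft_force: [-0.6, -1.0, -0.2]
grip_width: 0.0001
```

```bash
python3 - <<'E'
from h import *
import cv2
plan([.4738,-.069,.038],10)
a=robot.camera("scene")[:,:,::-1]
c=cv2.convertScaleAbs(a[150:280,200:400],alpha=1.3,beta=10)
cv2.imwrite("pics/s3.png",cv2.resize(c,None,fx=4,fy=4,interpolation=cv2.INTER_CUBIC))
E
```

```text
t 4.25 pos [ 0.474 -0.044  0.066] y-heading 10.279368957569526 q6 -0.4975499491657154 F [-0.614 -0.993 -0.184] | shift [28.643 -5.313 24.259] twist 0.27936895756953106
[[ 0.028  0.984  0.178]
 [-0.014  0.178 -0.984]
 [-0.999  0.026  0.019]]
```

View pics/s3.png

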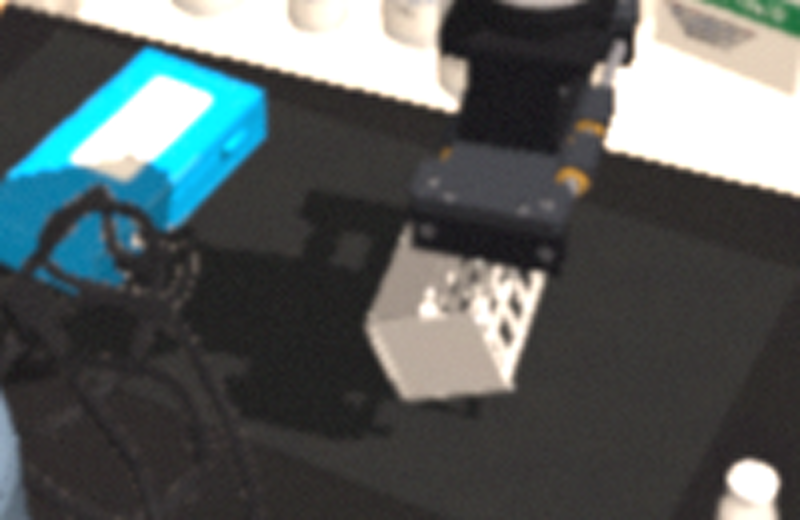

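The rack is tipping up nicely, about 30°. The base corner is at (410,400). Continue the arc.

carry_out([
  [[0,-3,0,-6,0],[0,-3,0,-6,0],[0,-2.5,0,-6,0],[0,-2,0,-6,0],[0,-1,0,-6,0],[0,0,0,-5,0],[0,0,0,0,0],[0,0,0,0,0]],
])

```text
time: 4.97
position: [0.4652, -0.0026, 0.0792]
tool_rot: [0.455, 0.533, -0.45, 0.554]
ft_force: [0.1, 0.2, -0.4]
grip_width: 0.0001
```

```bash
python3 - <<'E'
from h import *
import cv2
plan([.4738,-.069,.038],10)
a=robot.camera("scene")[:,:,::-1]
c=cv2.convertScaleAbs(a[150:280,200:400],alpha=1.3,beta=10)
cv2.imwrite("pics/s4.png",cv2.resize(c,None,fx=4,fy=4,interpolation=cv2.INTER_CUBIC))
E
```

```text
t 4.9667 pos [ 0.465 -0.003  0.079] y-heading 10.468158049498573 q6 -0.4156857575052273 F [ 0.095  0.215 -0.426] | shift [42.328 -4.628 66.097] twist 0.46815804949856954
[[ 0.028  0.983  0.181]
 [-0.013  0.182 -0.983]
 [-1.     0.025  0.018]]
```

View pics/s4.png

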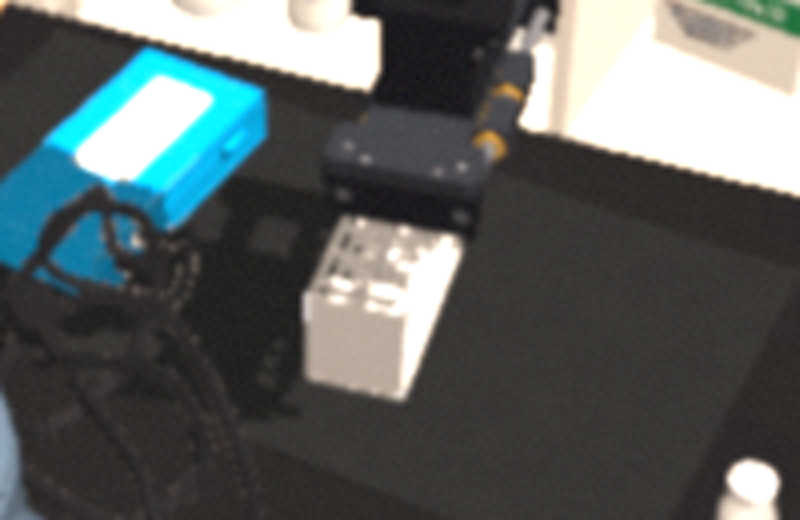

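The rack is upright. Bottom corners of the near end are at (308,380) and (405,400). The top right edge runs (405,312)–(462,238).

```bash
python3 - <<'E'
from h import *
f=lambda u,v,z:unproj("scene",200+u/4,150+v/4,z)[:2]
A=f(308,380,.002);B=f(405,400,.002);C=f(405,312,.065);D=f(462,238,.065)
print(A,B,C,D)
for p,q in((B,A),(C,D)):
    d=q-p;print(np.linalg.norm(d),np.degrees(np.arctan2(d[1],d[0])))
for h in (8,10,12):
    u=np.array([np.cos(np.radians(h)),np.sin(np.radians(h))]);print(h,(A+B)/2+.062*u)
plan([.48,-.05,.08],10)
E
```

```text
[0.391 0.038] [ 0.402 -0.014] [ 0.402 -0.012] [ 0.468 -0.014]
0.05355151707611094 101.8742086647438
0.06527580443703514 -1.418524378568777
8 [0.458 0.021]
10 [0.457 0.023]
12 [0.457 0.025]
t 5.0167 pos [ 0.465 -0.003  0.079] y-heading 10.451644844436697 q6 -0.41574910496798034 F [ 0.217  1.158 -0.034] | shift [ 0.174  6.134 49.262] twist 0.45164484443670005
[[ 0.027  0.983  0.181]
 [-0.013  0.181 -0.983]
 [-1.     0.024  0.018]]
```

carry_out([
  [[0.9,-2,0,25,0],[0.9,0,0,25,6],[0.9,0,0,0,7],[0.9,0,0,0,0],[0.9,28,0,0,0],[0.9,28,0,0,0],[0.9,0,0,0,0]],
])

```text
time: 5.6
position: [0.4788, -0.0565, 0.0253]
tool_rot: [0.516, 0.476, -0.506, 0.501]
ft_force: [0.6, -0.4, -0.6]
grip_width: 0.0392
```

```bash
python3 - <<'E'
from h import *
plan([.465,-.035,.022],-2.5)
print(robot.get_obs()['grip_width'])
E
```

```text
t 5.6 pos [ 0.479 -0.056  0.025] y-heading -2.572950828436541 q6 -0.2955605253880624 F [ 0.621 -0.353 -0.561] | shift [  2.497 -14.9   -20.884] twist -0.07295082843654654
[[ 0.033  0.998 -0.045]
 [-0.016 -0.045 -0.999]
 [-0.999  0.034  0.014]]
0.0392308530410878
```

carry_out([
  [[0.9,2,-8,-6,0],[0.9,2,-7,-6,0],[0.9,0,0,0,0],[0.9,0,0,-6,0],[0.9,0,0,-6,0],[0.9,0,0,-6,0],[0.9,0,0,-6,0],[0.9,0,0,-6,0]],
])

```text
time: 6.27
position: [0.4644, -0.0095, 0.0238]
tool_rot: [0.514, 0.477, -0.504, 0.503]
ft_force: [-1.0, -0.2, -0.1]
grip_width: 0.0775
```

carry_out([
  [[0.9,0,0,-5,0],[0.9,0,0,-5,0],[0.9,0,0,-5,0],[0.9,0,0,-5,0],[0.9,0,0,0,0]],
])

```text
time: 6.68
position: [0.466, 0.0141, 0.0242]
tool_rot: [0.514, 0.478, -0.503, 0.504]
ft_force: [0.2, -0.5, -0.1]
grip_width: 0.0784
```

```bash
python3 - <<'E'
from h import *
import cv2
plan([.4894,.1015,.02],-2.5)
print(robot.get_obs()['grip_width'])
a=robot.camera("top")[:,:,::-1]
c=cv2.convertScaleAbs(a[115:265,190:390],alpha=1.6,beta=20)
cv2.imwrite("pics/t5.png",cv2.resize(c,None,fx=4,fy=4,interpolation=cv2.INTER_CUBIC))
E
```

```text
t 6.6833 pos [0.466 0.014 0.024] y-heading -2.0044847678323823 q6 -0.14912466944121155 F [ 0.151 -0.545 -0.093] | shift [  3.616  20.181 -88.217] twist 0.4955152321676195
[[ 0.037  0.999 -0.036]
 [-0.017 -0.035 -0.999]
 [-0.999  0.038  0.015]]
0.0783800518407988
```

View pics/t5.png

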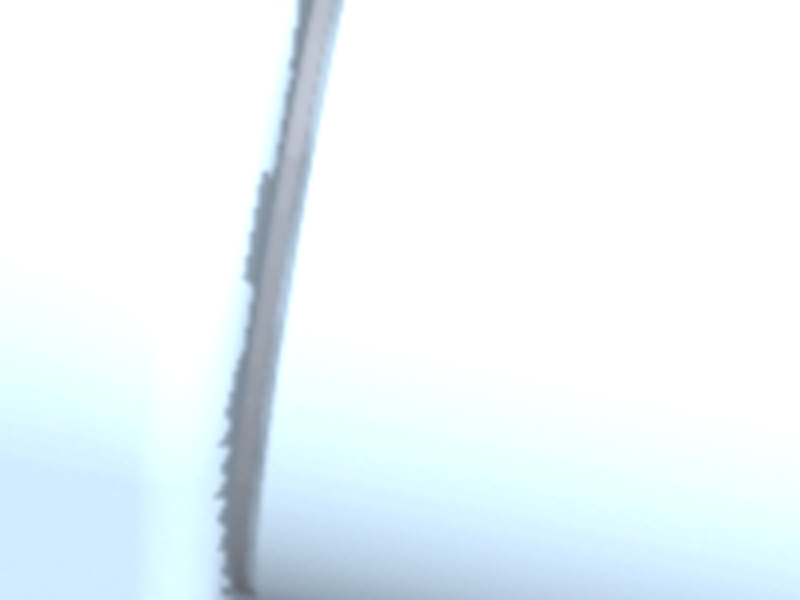

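The arm occludes the top camera. I'll push on and check with the scene camera.

carry_out([
  [[0.9,0.5,1.3,-5,0.3],[0.9,0.5,1.3,-5,0.2],[0.9,0.5,1.3,-5,0],[0.9,0,1.3,-5,0],[0.9,0,1.3,-5,0],[0.9,0,1.3,-5,0],[0.9,0,1.3,-5,0],[0.9,0,1.3,-5,0]],
])

```text
time: 7.4
position: [0.4791, 0.0556, 0.0221]
tool_rot: [0.517, 0.475, -0.507, 0.501]
ft_force: [-0.3, -1.9, 1.2]
grip_width: 0.0784
```

carry_out([
  [[0.9,0,1.3,-5,0],[0.9,0,1.3,-5,0],[0.9,0,1.3,-5,0],[0.9,0,1.3,-5,0],[0.9,0,0,0,0]],
])

```text
time: 7.82
position: [0.4862, 0.0788, 0.0221]
tool_rot: [0.516, 0.475, -0.506, 0.502]
ft_force: [0.8, -0.3, 0.9]
grip_width: 0.0781
```

```bash
python3 - <<'E'
from h import *
import cv2
plan([.4894,.1015,.02],-2.5)
a=robot.camera("scene")[:,:,::-1]
c=cv2.convertScaleAbs(a[140:270,180:380],alpha=1.3,beta=10)
cv2.imwrite("pics/s6.png",cv2.resize(c,None,fx=4,fy=4,interpolation=cv2.INTER_CUBIC))
E
```

```text
t 7.8167 pos [0.486 0.079 0.022] y-heading -2.600852461862285 q6 0.017666013118119526 F [ 0.807 -0.349  0.857] | shift [  1.788   2.108 -22.893] twist -0.10085246186228858
[[ 0.037  0.998 -0.046]
 [-0.017 -0.045 -0.999]
 [-0.999  0.037  0.015]]
```

View pics/s6.png

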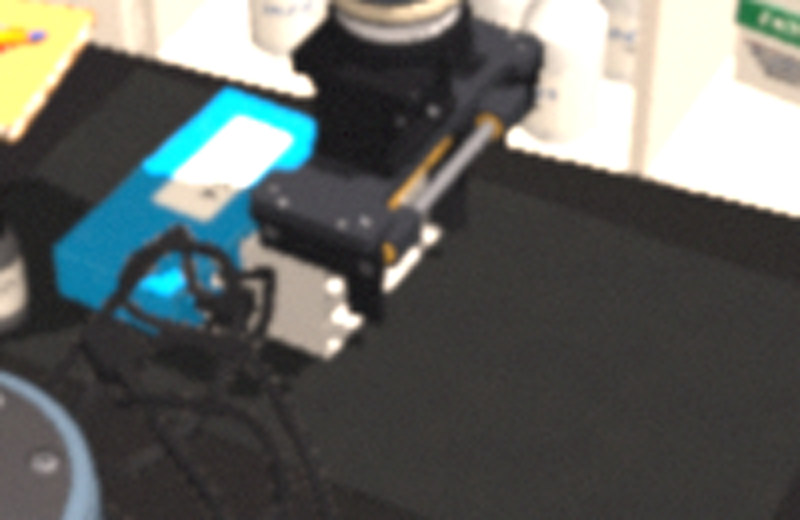

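The rack stands upright and roughly parallel in front of the fingers, with its near corner at (330,355). I'll push gently until it meets the box.

carry_out([
  [[0.9,0,0.5,-4,0],[0.9,0,0.5,-4,0],[0.9,0,0.5,-4,0],[0.9,0,0.5,-4,0],[0.9,0,0,0,0]],
])

```text
time: 8.28
position: [0.489, 0.0954, 0.0218]
tool_rot: [0.517, 0.475, -0.506, 0.501]
ft_force: [-0.0, -0.3, -0.0]
grip_width: 0.0784
```

carry_out([
  [[0.9,0,0,-2,0],[0.9,0,0,-2,0]],
])

```text
time: 8.45
position: [0.4894, 0.0996, 0.0218]
tool_rot: [0.517, 0.475, -0.506, 0.502]
ft_force: [-0.5, -1.4, 1.0]
grip_width: 0.0784
```

carry_out([
  [[0.9,0,0,-1.5,0],[0.9,0,0,-1,0]],
])

```text
time: 8.62
position: [0.4894, 0.1014, 0.0219]
tool_rot: [0.516, 0.474, -0.507, 0.502]
ft_force: [-0.7, -12.5, 3.3]
grip_width: 0.0782
```

carry_out([
  [[0.9,0,0,-1,0],[0.9,0,0,-1,0]],
])

```text
time: 8.78
position: [0.4893, 0.1012, 0.0221]
tool_rot: [0.515, 0.474, -0.508, 0.502]
ft_force: [-0.8, -6.8, 1.9]
grip_width: 0.078
```

Firm contact at the predicted spot. Now back off, raise, swing clear and check from above.

carry_out([
  [[0.9,0,0,3,0],[0.9,0,0,8,0],[0.9,0,0,25,0],[0.9,-20,0,25,0],[0.9,-40,0,30,0],[0.9,-40,0,40,0],[0.9,-20,0,40,0],[0.9,0,0,40,0]],
])

```text
time: 9.45
position: [0.4751, -0.0916, 0.1301]
tool_rot: [0.512, 0.479, -0.506, 0.502]
ft_force: [0.6, -0.1, -0.5]
grip_width: 0.0786
```

carry_out([
  [[0.9,0,0,40,0],[0.9,0,0,40,0],[0.9,0,0,40,0],[0.9,0,0,40,0],[0.9,0,0,40,0],[0.9,0,0,0,0]],
])

```text
time: 9.95
position: [0.4671, -0.3092, 0.1375]
tool_rot: [0.514, 0.473, -0.506, 0.506]
ft_force: [1.5, -0.6, 0.1]
grip_width: 0.0788
```

```bash
python3 - <<'E'
from h import *
import cv2
plan([.4894,.1015,.02],-2.5)
a=robot.camera("top")[:,:,::-1]
c=cv2.convertScaleAbs(a[125:260,180:445],alpha=1.6,beta=20)
b=robot.camera("scene")[150:240,180:380,::-1]
b=cv2.resize(b,(795,358),interpolation=cv2.INTER_CUBIC)[:190]
cv2.imwrite("pics/f.png",np.vstack([cv2.resize(c,(795,405),interpolation=cv2.INTER_CUBIC),b]))
E
```

```text
t 9.95 pos [ 0.467 -0.309  0.137] y-heading -2.3905540998440484 q6 -0.7564855761645006 F [ 1.513 -0.571  0.08 ] | shift [ 107.401    0.304 -414.09 ] twist 0.10944590015594713
[[ 0.04   0.998 -0.043]
 [-0.026 -0.042 -0.999]
 [-0.999  0.041  0.025]]
```

View pics/f.png

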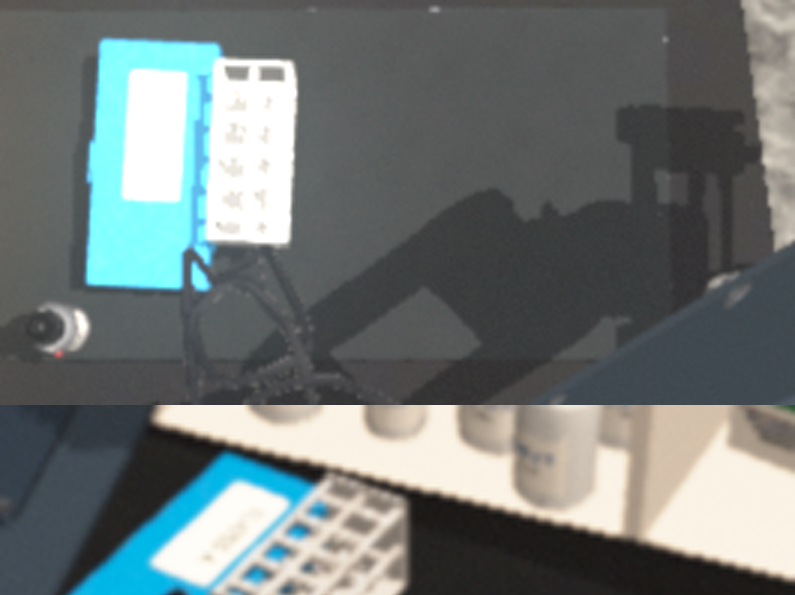

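The rack stands upright against the box, its top corners at (215,60), (298,62), (290,243) and (207,240). The bottle is unmoved at (42,328).

```bash
python3 - <<'E'
from h import *
P=np.array([unproj("top",180+x/3,125+y/3,.065)[:2] for x,y in[(215,60),(298,62),(290,243),(207,240)]])
m=P.mean(0);l=P[0]+P[1]-P[2]-P[3];print("mid",m,"heading",np.degrees(np.arctan2(l[1],l[0])))
d=m-[.479,.2076];a=np.radians(-2.5);Y=np.array([np.cos(a),np.sin(a)]);X=np.array([Y[1],-Y[0]])
print("own x,y",d@X,d@Y)
E
```

```text
mid [0.483 0.136] heading -2.486835355689377
own x,y 0.07156714626940712 0.0074436973288880895
```

```bash
python3 -c "
from rig import robot
print(robot.hand_in())"
```

```text
the job is handed in; nothing more can be done
None
```

The rack is standing on its base, flush against the hinged side of the slide box, and I've handed the job in at about 10 s of the 58 s allowed. I tipped it up with closed fingers rising in an arc on its mouth side. I then opened the fingers and pushed it along the mat until the force rose to about 12 N against the box, and backed away clear.

**Final check (top camera):**
- **Position:** the rack's middle is about 72 mm out from the slide box centre and 7 mm along from its middle. The limits are 50–76 mm and ±60 mm. Flush would be 69 mm, so the reading is about 3 mm over; the contact force says it touches, and the camera calibration is good to about 2 mm.
- **Angle:** the rack is parallel to the box to within measuring error.

**Other objects:** the dropper bottle is where it started. I didn't see the vial or the cup in the last pictures. The tool passed at least 65 mm above the vial and worked on the far side of the box from the cup, so I don't expect either was touched.

One picture was wasted because the arm blocked the top camera. I viewed 10 in all.

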